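Tip caster balls out of the turret-cap shaker

ROBOT

A 6-joint arm with a two-finger parallel gripper is mounted at the origin on the work surface. World frame = base frame: x ahead of the robot, y to its left, z up, the work surface at z = 0. Lengths are in m, angles in rad, forces in N, time in s.
With the tool pointing down it reaches from about 0.35 to 0.775 m from the base axis. Payload 5.5 kg.
Tool frame: the origin (TCP) lies at the very end of the fingers, on their centre line; the grasp point (between the pads) lies 19 mm behind it; z points along the fingers, y is the direction in which the jaws open and shut (so a half turn about z gives the same grasp; the last joint's range is limited). The gripper opens to 85 mm and grips with 20 to 120 N. Pads are 22 mm wide; open, the fingers measure 114 mm over their backs; the gripper's body (76 mm by 85 mm) begins 54 mm behind the grasp point. The pads swing forward as they close: fully open they stand 13 mm farther back than shut.
Start: joints at [-1.323, 0.313, 0.046, 1.304, 0, 1.431], TCP at [0.217, -0.532, 0.231] pointing down, gripper open.
Joint ranges: [-2.76, 2.76], [-0.86, 1.69], [-1.03, 1.26], [-2.2, 2.34], [-1.47, 1.5], [-3.14, 3.14]. Speed limits (rad/s): [2.57, 2.57, 3.14, 3.14, 3.14, 3.14].

INTERFACE

Orientations are given as a unit quaternion [w, x, y, z].
In Python, from workcell import get_state, imaging, env, spotter gives the robot as it stands.
- The arm moves only by the tool play_rows, never from a script. Its argument "moves" is a list of rows, each an object with "claw": the finger opening in cm, from 0 to 8.54; "delta_pos": the shift along the tool's x, y, z in cm, a list of three; "twist": the turn about the tool's z in degrees. A call has 1 to 12 rows; each row is the pose to reach, as a shift and turn from the pose commanded when the call began, along the tool's axes at that moment; what a row does not reach only later rows make up. A row lasts 1/8 s, in which the tool goes at most 62.5 mm and 10.7 degrees, less where a joint would pass 70% of its speed; a pose out of reach is approached as far as the arm can. A call with a gripper value outside its range is refused whole. The fingers move at their own pace and stop on an object; "force" is the grip in N (left out, the last holds). Time passes only in rows, so rows that repeat a pose let the fingers close. It gives the time, the measured TCP pose, the force and the opening at its end, in the units of the state.
- get_state(): the state, without advancing time (a new reading comes with each control period).
- imaging.read_camera(name): name is "side" or "top"; returns the picture (400x640x3 uint8, red, green, blue); there is no depth.
- imaging.camera_info(name): a dict with "fx", "fy", "cx", "cy" (pixels), "world_to_cam" (4x4, takes a point from world to camera coordinates). Camera axes: x right, y down, z forward; pixel columns grow to the right and rows downward; lengths in m; the calibration is good to about 2 mm. A picture is of the moment at which its call begins. camera_info takes no time and is no camera call.
- env.hand_in(): hands the job in, once; it reports no verdict.
Trained networks look in the newest picture that a camera, given by its name, has taken for a name from the list of things; names that differ only in an ending like _2 or _b are one class to them, and where a whole thing is asked for, a point or a joint stands for the part that bears it (a point fixed in the world has none). Each returns a list of dicts, best first, with "conf" (0 to 1); they miss things now and then, are a little off and sometimes report something else, mostly with a low value. They report only what shows in the picture. A call takes as long as a camera call.
- spotter.spot_in(camera, query): "extent" ([left, top, right, bottom] in pixels, round what is visible of it).
The state is a dict: "clock": time; "joint_pos": joint angles; "qvel": joint speeds; "tau": joint torques, N m; "tcp_pos": TCP position; "orientation": TCP orientation; "wrist_force": force on the tool from outside, world axes, zero at the start; "ft_torque": the same for the moment, N m; "finger_gap": finger opening in m.
Only numpy, scipy, OpenCV 4.12 (cv2) and the standard library are available. Lean on these libraries where they do the work, as an engineer would, in place of code of your own. Each camera call takes 0.05 s, during which the arm holds its last target. There are 200 camera calls.

TASK

On the electronics bench a clear shaker jar hangs between two posts over a tray. Turn its perforated cap until the single large hole lies over the jar's pour lip, and only then tip the jar right over with the handle at its side, so that all three steel balls drop into the tray below.

Things in the scene. Friction and masses are not known exactly. Their poses are not given: they have to be found in the camera images.
- cap (a joint): cap's angle on the jar, rad; 0: the large hole lies over the pour lip; positive: anticlockwise from above, jar upright; stops at +-1.75, friction 0.05 N m. A steel disc, 100 mm across, 4 mm thick, with one large hole (36 mm, centre 27 mm from the axis), a group of three 10 mm holes and a group of seven 5 mm holes. The 14 mm balls pass only the large hole.
- cap_grip (a point): centre, half-way up, of the upright black bar grip in the middle of the cap: 14 mm thick along this point's x, 36 mm long along its y, 36 mm tall along its z. It stands on the cap's disc, whose top is 18 mm below this point. x points towards the large hole; z along the cap's axis, up while the jar is upright.
- jar (a joint): tilt of the jar, rad: 0 upright (a stop; starts here), growing as it tips over its pour lip, stop at 2.1 (mouth pointing down at 30 degrees, balls run out). Friction (0.2 N m, 2 N at the handle) keeps it where it is left. Clear plastic, 88 mm across, 85 mm tall; the pour lip is a flat metal tongue, 26 mm wide, sticking out 17 mm from the rim just under the cap.
- tip_handle (a point): grip point of the jar's handle: a level round black bar, 12 mm thick, parallel to the pivot axis, from 32 mm on the jar's side of this point (a thin crank arm joins it there) to 28 mm on the other (free end). Circles the pivot axis at 95 mm: from behind and 55 mm above it (jar upright) over the top to in front and 40 mm above it (tipped). Turns with the jar.
- pivot (a point): fixed point on the jar's pivot axis, level with the handle's grip point along that axis: 103 mm to the side of the jar's middle, 130 mm above the bench. x points level in the pour direction (towards which the jar tips), y along the pivot axis away from the jar, z up.
- tray_in (a point): centre of the floor of the fixed metal tray below the jar, 164 mm long (x, the pour direction) by 94 mm wide (y) inside, walls rising 42 mm above its floor; 9 mm above the bench.
- ball0_center (a point): centre of a loose steel ball of 14 mm diameter; starts inside the jar.
- ball1_center (a point): centre of a second such ball.
- ball2_center (a point): centre of the third ball.

How it is judged:
On the way:
1. with the jar still upright, the cap's large hole lies over the pour lip (within 12 degrees) (value of joint cap between -0.21 and 0.21 rad and value of joint jar below 0.3 rad), for 0.2 s.
At the end, for the whole second after the job is handed in: All three balls lie in the tray: each ball's centre is between the tray's walls and less than 30 mm above its floor. The jar may be left tipped or upright (x of ball0_center in the frame of tray_in between -0.085 and 0.085 m and y of ball0_center in the frame of tray_in between -0.05 and 0.05 m and z of ball0_center in the frame of tray_in between 0 and 0.03 m and x of ball1_center in the frame of tray_in between -0.085 and 0.085 m and y of ball1_center in the frame of tray_in between -0.05 and 0.05 m and z of ball1_center in the frame of tray_in between 0 and 0.03 m and x of ball2_center in the frame of tray_in between -0.085 and 0.085 m and y of ball2_center in the frame of tray_in between -0.05 and 0.05 m and z of ball2_center in the frame of tray_in between 0 and 0.03 m); the robot touches nothing.
It fails at once if the jar is tipped more than 0.6 rad while the large hole is more than 0.4 rad (23 degrees) away from the pour lip (value of joint jar above 0.6 rad and (value of joint cap above 0.4 rad or value of joint cap below -0.4 rad)).
It also fails if it takes over 64 s, if anything falls off the work surface, if the arm or the gripper's body presses on something with over 40 N, if the wrist force passes 120 N, or if a joint passes its speed limit or range.

## Working session

There is one attempt and no reset: what is moved stays moved. The work goes in short steps, Python scripts to look and compute and a tool call to move; the robot and the scene stay as the last step left them, time stands still between calls to the robot, and variables do not carry over. Pictures are saved under pics/ and viewed, about 8 in all and at most 12, crops included, and the job is handed in when it is done.

Besides the shell and the picture viewer there is one more tool, called after ">>>" as name([rows], argument=value, ...), one row to a line, values as JSON. play_rows: Moves the arm, as the interface text tells. Its arguments: {"type":"object","properties":{"moves":{"type":"array"},"force":{"type":"number"}},"required":["moves"]}

```bash
mkdir -p pics; python3 - <<'E'
from workcell import get_state, imaging, env, spotter
import cv2,numpy as np
s=get_state();print(s['clock'],s['tcp_pos'],s['orientation'],s['finger_gap'])
ims=[]
for c in('side','top'):
    im=imaging.read_camera(c);cv2.imwrite(f'pics/{c}0.png',im[:,:,::-1])
    i=imaging.camera_info(c);print(c,i['fx'],i['fy'],i['cx'],i['cy']);print(np.round(np.linalg.inv(i['world_to_cam']),3).tolist())
    for q in('cap','cap_grip','jar','tip_handle','tray_in'):
        for r in spotter.spot_in(c,q)[:2]:print(q,np.round(r['extent']).tolist(),round(r['conf'],2))
E
```

```text
0.0 [ 0.21731873 -0.53177741  0.23038733] [-9.35193857e-04  9.81257768e-01  1.92697474e-01 -3.64897348e-05] 0.08530460935031413
side 405.1338298001661 405.1338298001661 319.1118140192564 202.26747560559812
[[0.853, -0.265, 0.45, 0.268], [-0.522, -0.408, 0.749, -0.443], [-0.015, -0.874, -0.486, 0.445], [0.0, 0.0, 0.0, 1.0]]
cap [312.0, 183.0, 385.0, 232.0] 0.72
cap_grip [310.0, 180.0, 384.0, 230.0] 0.66
cap_grip [262.0, 174.0, 392.0, 281.0] 0.64
jar [262.0, 171.0, 388.0, 282.0] 0.85
tip_handle [260.0, 171.0, 392.0, 284.0] 0.85
tray_in [258.0, 174.0, 463.0, 357.0] 0.59
top 462.24809491274874 462.24809491274874 325.1786735256653 200.77156060221878
[[0.017, -0.992, 0.125, 0.477], [-1.0, -0.019, -0.02, 0.05], [0.023, -0.124, -0.992, 0.784], [0.0, 0.0, 0.0, 1.0]]
cap [363.0, 175.0, 438.0, 249.0] 0.68
cap_grip [290.0, 123.0, 442.0, 267.0] 0.66
jar [294.0, 164.0, 438.0, 264.0] 0.61
tip_handle [292.0, 165.0, 438.0, 267.0] 0.57
tray_in [295.0, 122.0, 444.0, 266.0] 0.7
```

View pics/side0.png

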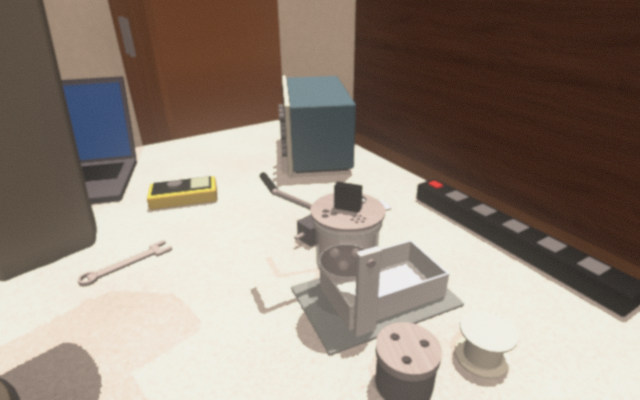

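View pics/top0.png

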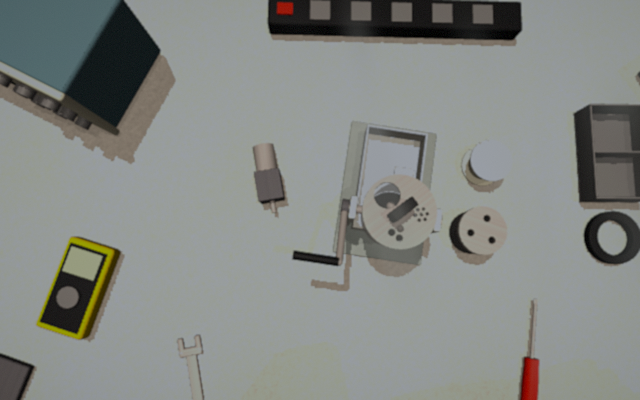

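Side view: cap at about (347,211), crank handle at (265,182). Top view: cap centre about (400,211), large hole at (387,193), handle bar (293–340, 258), lip near (402,172). I'll zoom in.

```bash
cat > h.py <<'E'
from workcell import get_state, imaging, env, spotter
import cv2,numpy as np
def ray(c,px,z):
    i=imaging.camera_info(c);T=np.linalg.inv(i['world_to_cam'])
    d=T[:3,:3]@[(px[0]-i['cx'])/i['fx'],(px[1]-i['cy'])/i['fy'],1];o=T[:3,3]
    return o+d*(z-o[2])/d[2]
def proj(c,p):
    i=imaging.camera_info(c);q=i['world_to_cam']@np.r_[p,1]
    return np.round([i['fx']*q[0]/q[2]+i['cx'],i['fy']*q[1]/q[2]+i['cy']],1)
def both(name,t=(280,110,170,170),s=(240,150,230,210)):
    o=[]
    for c,b in(('top',t),('side',s)):
        im=imaging.read_camera(c)[:,:,::-1];x,y,w,h=b;cv2.imwrite(f'pics/{name}_{c}.png',im)
        o.append(cv2.resize(im[y:y+h,x:x+w],(400,int(400*h/w)),interpolation=cv2.INTER_CUBIC))
    H=max(a.shape[0] for a in o);o=[np.pad(a,((0,H-a.shape[0]),(0,0),(0,0))) for a in o]
    cv2.imwrite(f'pics/{name}.png',np.hstack(o))
E
python3 - <<'E'
from h import *
im=cv2.imread('pics/top0.png');cv2.imwrite('pics/z.png',cv2.resize(im[110:275,285:450],(600,600),interpolation=cv2.INTER_CUBIC))
E
```

```text
(no output)
```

View pics/z.png

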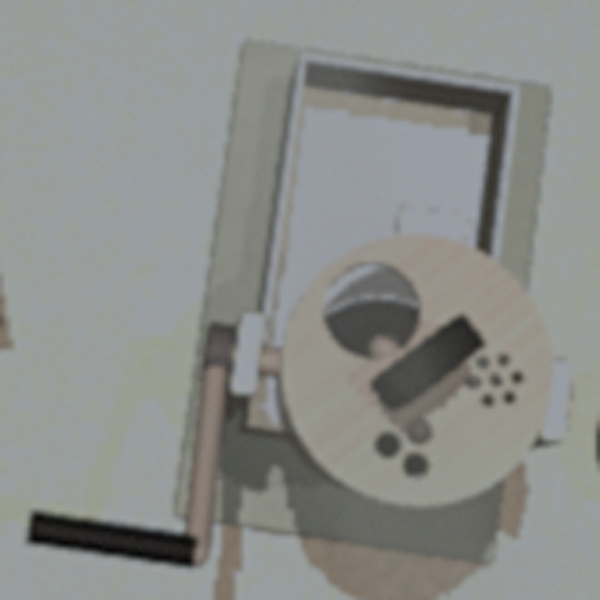

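```bash
python3 - <<'E'
from h import *
f=lambda x,y:(285+x/3.636,110+y/3.636)
for z in(.15,.16,.17,.18,.19):
    p=ray('top',f(416.5,371),z);print(z,p,proj('side',p))
    l=ray('top',f(280,371),z);r=ray('top',f(553,371),z);print(' dia',np.linalg.norm(l-r))
a=ray('top',f(30,527),.185);b=ray('top',f(198,551),.185);print('bar',a,b,np.linalg.norm(a-b),proj('side',a),proj('side',b))
u=(a-b)/np.linalg.norm(a-b);pour=np.array([u[1],-u[0],0]);print('axis y',u,'pour deg',np.degrees(np.arctan2(pour[1],pour[0])))
ta,tb=ray('top',f(303,55),.051),ray('top',f(515,92),.051);print('tray far edge',ta,tb,np.degrees(np.arctan2(*(ta-tb)[:2])))
z=.172
c=ray('top',f(416.5,371),z);h=ray('top',f(371,311),z-.002);d=(h-c)[:2];print('hole r',np.linalg.norm(d),'deg',np.degrees(np.arctan2(d[1],d[0])))
g1=ray('top',f(376,397),z+.036)  # grip bar ends along lower-left edge approx
p,q=ray('top',f(372,385),z+.036),ray('top',f(467,317),z+.036);e=(p-q);print('grip edge deg',np.degrees(np.arctan2(e[1],e[0])),np.linalg.norm(e))
E
```

```text
0.15 [ 0.54303514 -0.06590041  0.15      ] [349.9 225.3]
 dia 0.10435715228159188
0.16 [ 0.54199495 -0.06406755  0.16      ] [348.6 218.6]
 dia 0.10271227774690155
0.17 [ 0.54095475 -0.06223468  0.17      ] [347.4 211.8]
 dia 0.1010674032122112
0.18 [ 0.53991456 -0.06040181  0.18      ] [346.1 205. ]
 dia 0.09942252867752085
0.19 [ 0.53887436 -0.05856894  0.19      ] [344.8 198. ]
 dia 0.09777765414283052
bar [0.48133783 0.07795712 0.185     ] [0.47389932 0.01836602 0.185     ] 0.06005356214110001 [262.  174.7] [274.9 191.2]
axis y [0.12386447 0.99229915 0.        ] pour deg -7.115185053549491
tray far edge [ 0.69530148 -0.03326473  0.051     ] [ 0.68038968 -0.12898912  0.051     ] 8.854284106712697
hole r 0.02764660828176665 deg 36.54610500771105
grip edge deg 126.31282728855587 0.041113088733597015
```

Everything checks out: disc height is about 0.172, the bar measures 60 mm, and the hole radius is 27.6 mm. The pour direction is about −8° and the cap is at about +44°. Moving above the cap grip with the jaws along the hole direction.

>>> play_rows([
  {"claw": 8.5, "delta_pos": [4, -2.6, -4.5], "twist": -10},
  {"claw": 8.5, "delta_pos": [47.8, -31.3, -5], "twist": -104},
  {"claw": 7, "delta_pos": [47.8, -31.3, -5], "twist": -104},
  {"claw": 7, "delta_pos": [47.8, -31.3, -5], "twist": -104},
  {"claw": 6, "delta_pos": [47.8, -31.3, -5], "twist": -104},
  {"claw": 6, "delta_pos": [47.8, -31.3, -5], "twist": -104},
  {"claw": 6, "delta_pos": [47.8, -31.3, -5], "twist": -104},
  {"claw": 6, "delta_pos": [47.8, -31.3, -5], "twist": -104},
  {"claw": 6, "delta_pos": [47.8, -31.3, -5], "twist": -104},
  {"claw": 6, "delta_pos": [47.8, -31.3, -5], "twist": -104},
  {"claw": 6, "delta_pos": [47.8, -31.3, -5], "twist": -104},
  {"claw": 6, "delta_pos": [47.8, -31.3, -5], "twist": -104},
])

```text
clock: 2.1
tcp_pos: [0.5412, -0.0622, 0.2812]
orientation: [-0.0, 0.453, 0.891, -0.0]
wrist_force: [0.0, 0.9, -0.3]
finger_gap: 0.0598
```

```bash
cat >> h.py <<'E'
def go(target):  # world TCP target -> tool-axis shift in cm
    from scipy.spatial.transform import Rotation as R
    s=get_state();q=np.array(s['orientation'])
    r=R.from_quat(q[[1,2,3,0]]);X=r.apply([1,0,0])
    print('t',round(s['clock'],2),'tcp',np.round(s['tcp_pos'],4),'yawx',round(np.degrees(np.arctan2(X[1],X[0])),1),'gap',round(s['finger_gap'],4),'F',np.round(s['wrist_force'],1),'j',np.round(s['joint_pos'],2))
    print('shift cm',np.round(100*r.inv().apply(np.array(target)-s['tcp_pos']),2))
E
python3 - <<'E'
from h import *
go([.541,-.062,.180]);both('a')
E
```

```text
t 2.1 tcp [ 0.5412 -0.0622  0.2812] yawx 126.1 gap 0.0598 F [ 0.   0.9 -0.3] j [-0.26  0.25  0.08  1.4  -0.    0.68]
shift cm [ 0.03 -0.   10.12]
```

View pics/a.png

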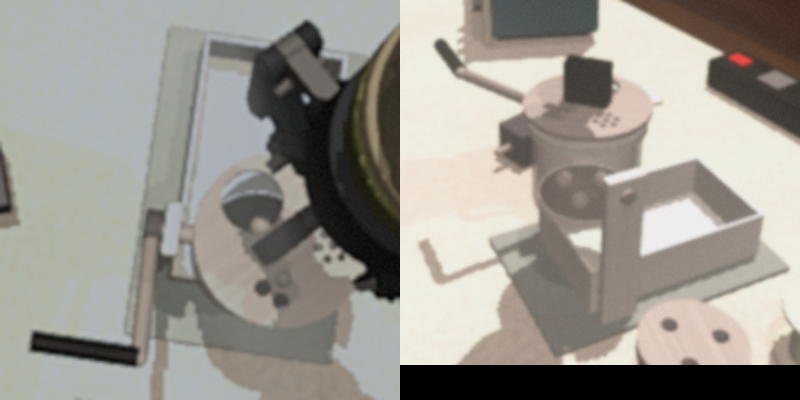

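The picture shows the gripper over the cap with the jaw line along the hole direction, and the side view is clear. Descend and close.

>>> play_rows([
  {"claw": 6, "delta_pos": [0, 0, 5], "twist": -0.4},
  {"claw": 6, "delta_pos": [0, 0, 8], "twist": -0.4},
  {"claw": 6, "delta_pos": [0, 0, 10], "twist": -0.4},
  {"claw": 2.5, "delta_pos": [0, 0, 10], "twist": -0.4},
  {"claw": 2.5, "delta_pos": [0, 0, 10], "twist": -0.4},
  {"claw": 0.8, "delta_pos": [0, 0, 10], "twist": -0.4},
  {"claw": 0.8, "delta_pos": [0, 0, 10], "twist": -0.4},
  {"claw": 0.8, "delta_pos": [0, 0, 10], "twist": -0.4},
  {"claw": 0.8, "delta_pos": [0, 0, 10], "twist": -0.4},
  {"claw": 0.8, "delta_pos": [0, 0, 10], "twist": -0.4},
], force=30)

```text
clock: 3.45
tcp_pos: [0.543, -0.0622, 0.1828]
orientation: [0.002, 0.449, 0.893, 0.0]
wrist_force: [2.5, -0.2, 6.5]
finger_gap: 0.0135
```

Gripped (13.5 mm). Turn the cap 44° clockwise from above (twist +44).

>>> play_rows([
  {"claw": 0.8, "delta_pos": [0, 0, 0], "twist": 8},
  {"claw": 0.8, "delta_pos": [0, 0, 0], "twist": 16},
  {"claw": 0.8, "delta_pos": [0, 0, 0], "twist": 24},
  {"claw": 0.8, "delta_pos": [0, 0, 0], "twist": 32},
  {"claw": 0.8, "delta_pos": [0, 0, 0], "twist": 39},
  {"claw": 0.8, "delta_pos": [0, 0, 0], "twist": 44},
  {"claw": 0.8, "delta_pos": [0, 0, 0], "twist": 44},
  {"claw": 0.8, "delta_pos": [0, 0, 0], "twist": 44},
  {"claw": 0.8, "delta_pos": [0, 0, 0], "twist": 44},
])

```text
clock: 4.58
tcp_pos: [0.5416, -0.0625, 0.1828]
orientation: [0.001, 0.751, 0.66, -0.0]
wrist_force: [-1.8, -1.3, 8.4]
finger_gap: 0.0133
```

>>> play_rows([
  {"claw": 4, "delta_pos": [0, 0, 0], "twist": 0},
  {"claw": 5, "delta_pos": [0, 0, 0], "twist": 0},
  {"claw": 5, "delta_pos": [0, 0, 0], "twist": 0},
  {"claw": 5, "delta_pos": [0, 0, 0], "twist": 0},
  {"claw": 5, "delta_pos": [0, 0, -4], "twist": 0},
  {"claw": 5, "delta_pos": [0, 0, -8], "twist": 0},
  {"claw": 5, "delta_pos": [0, 0, -8], "twist": 0},
])

```text
clock: 5.45
tcp_pos: [0.5434, -0.0623, 0.2647]
orientation: [0.003, 0.751, 0.66, 0.002]
wrist_force: [-0.1, -0.1, -0.9]
finger_gap: 0.0498
```

```bash
python3 - <<'E'
from h import *
u=np.array([.1305,.9914]);g=np.array([.4779,.0501])+.008*u
go([g[0],g[1],.25]);both('b')
E
```

```text
t 5.45 tcp [ 0.5434 -0.0623  0.2647] yawx 82.6 gap 0.0498 F [-0.1 -0.1 -0.9] j [-0.26  0.25  0.04  1.36 -0.    1.44]
shift cm [11.1  -7.94  1.41]
```

View pics/b.png

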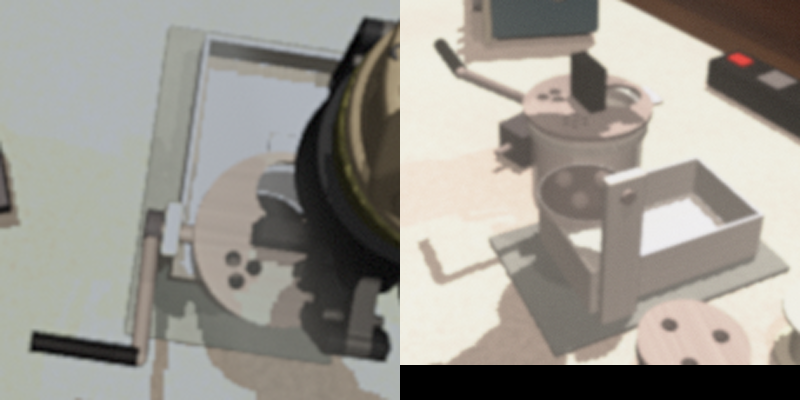

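The cap has turned and the hole sits next to the lip tongue in the side view. Now above the handle, with a check of the cap from there.

>>> play_rows([
  {"claw": 5, "delta_pos": [5, -4, 0], "twist": 0},
  {"claw": 5, "delta_pos": [11.1, -7.9, 0], "twist": 0},
  {"claw": 5, "delta_pos": [11.1, -7.9, 1], "twist": 0},
  {"claw": 5, "delta_pos": [11.1, -7.9, 1], "twist": 0},
  {"claw": 5, "delta_pos": [11.1, -7.9, 1], "twist": 0},
])

```text
clock: 6.18
tcp_pos: [0.4779, 0.0576, 0.2507]
orientation: [-0.0, 0.751, 0.66, -0.0]
wrist_force: [-0.2, 0.6, 0.2]
finger_gap: 0.0499
```

```bash
python3 - <<'E'
from h import *
go([.479,.058,.167]);both('c')
E
```

```text
t 6.17 tcp [0.4779 0.0576 0.2507] yawx 82.6 gap 0.0499 F [-0.2  0.6  0.2] j [-0.05  0.13 -0.14  1.3  -0.    1.65]
shift cm [0.06 0.11 8.37]
```

View pics/c.png

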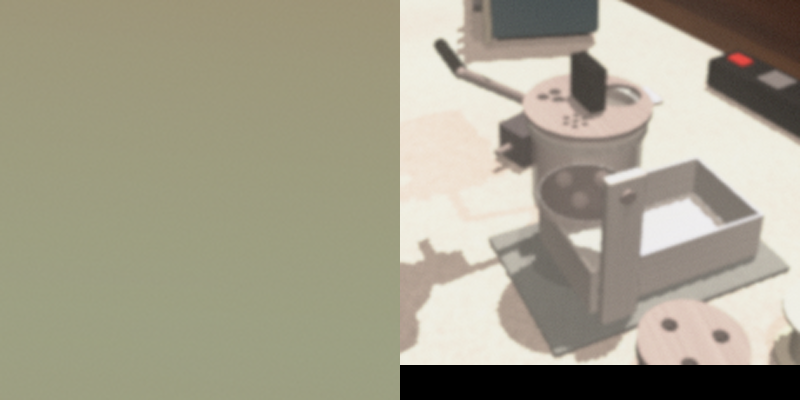

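The top view is blocked by the arm. In the side view the hole is at about crop (625,95), so I check the angle numerically and then grasp.

```bash
python3 - <<'E'
from h import *
c=np.array([.541,-.062,.171])
for a in(-25,-15,-8,0,10):
    t=np.radians(a);p=c+.027*np.array([np.cos(t),np.sin(t),0]);e=[proj('side',c+.027*np.array([np.cos(t),np.sin(t),0])+.018*np.array([np.cos(k),np.sin(k),0])) for k in np.linspace(0,6.28,60)]
    e=np.array(e);print(a,proj('side',p),'hole box',e.min(0),e.max(0))
f=lambda p:((p[0]-240)/.575+400,(p[1]-150)/.575)
for a in(-25,-8,10):
    t=np.radians(a);d=[c+.027*np.array([np.cos(t),np.sin(t),0])+.018*np.array([np.cos(k),np.sin(k),0]) for k in np.linspace(0,6.28,60)]
    e=np.array([f(proj('side',p)) for p in d]);print('crop',a,e.min(0).round(),e.max(0).round())
print('lip tip',f(proj('side',c+.06*np.array([.99,-.139,0])-[0,0,.004])))
E
```

```text
-25 [367.2 209.7] hole box [353.7 203.1] [380.7 216.6]
-15 [366.1 208. ] hole box [352.8 201.5] [379.5 214.8]
-8 [365.  206.9] hole box [351.8 200.5] [378.4 213.6]
0 [363.5 205.7] hole box [350.3 199.3] [376.8 212.3]
10 [361.2 204.3] hole box [348.1 198.1] [374.4 210.9]
crop -25 [598.  92.] [645. 116.]
crop -8 [594.  88.] [641. 111.]
crop 10 [588.  84.] [634. 106.]
lip tip (np.float64(653.3913043478261), np.float64(94.60869565217394))
```

>>> play_rows([
  {"claw": 5, "delta_pos": [0, 0, 4], "twist": 0},
  {"claw": 5, "delta_pos": [0, 0, 8.3], "twist": 0},
  {"claw": 5, "delta_pos": [0, 0, 8.3], "twist": 0},
  {"claw": 2.5, "delta_pos": [0, 0, 8.3], "twist": 0},
  {"claw": 0.6, "delta_pos": [0, 0, 8.3], "twist": 0},
  {"claw": 0.6, "delta_pos": [0, 0, 8.3], "twist": 0},
  {"claw": 0.6, "delta_pos": [0, 0, 8.3], "twist": 0},
  {"claw": 0.6, "delta_pos": [0, 0, 8.3], "twist": 0},
  {"claw": 0.6, "delta_pos": [0, 0, 8.3], "twist": 0},
], force=25)

```text
clock: 7.4
tcp_pos: [0.4793, 0.0581, 0.1702]
orientation: [0.002, 0.751, 0.66, 0.001]
wrist_force: [0.0, -0.7, 6.8]
finger_gap: 0.011
```

The hole box matches an angle around −8° (the pour direction), and the handle is gripped (11 mm). Tip along the arc (R 95 mm), first 60°.

>>> play_rows([
  {"claw": 0.6, "delta_pos": [0, 0.51, -0.65], "twist": 0},
  {"claw": 0.6, "delta_pos": [0, 1.07, -1.26], "twist": 0},
  {"claw": 0.6, "delta_pos": [0, 1.69, -1.82], "twist": 0},
  {"claw": 0.6, "delta_pos": [0, 2.35, -2.32], "twist": 0},
  {"claw": 0.6, "delta_pos": [0, 3.05, -2.76], "twist": 0},
  {"claw": 0.6, "delta_pos": [0, 3.79, -3.13], "twist": 0},
  {"claw": 0.6, "delta_pos": [0, 4.56, -3.45], "twist": 0},
  {"claw": 0.6, "delta_pos": [0, 5.35, -3.69], "twist": 0},
  {"claw": 0.6, "delta_pos": [0, 6.16, -3.86], "twist": 0},
  {"claw": 0.6, "delta_pos": [0, 6.98, -3.97], "twist": 0},
  {"claw": 0.6, "delta_pos": [0, 7.81, -4.0], "twist": 0},
  {"claw": 0.6, "delta_pos": [0, 8.64, -3.95], "twist": 0},
])

```text
clock: 8.9
tcp_pos: [0.5633, 0.0469, 0.2087]
orientation: [0.0, 0.751, 0.66, -0.0]
wrist_force: [-3.6, -3.7, 2.7]
finger_gap: 0.0111
```

```bash
python3 - <<'E'
from h import *
go([.56,.05,.2]);both('d')
E
```

```text
t 8.9 tcp [0.5633 0.0469 0.2087] yawx 82.6 gap 0.0111 F [-3.6 -3.7  2.7] j [-0.06  0.3  -0.03  1.24 -0.    1.64]
shift cm [ 0.26 -0.36  0.87]
```

View pics/d.png

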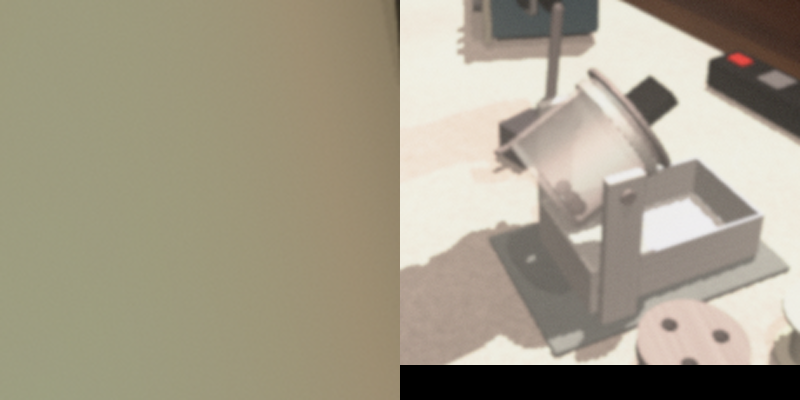

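Tipped about 60°, the balls have moved in the jar, and forces are small. Continue to near the stop.

>>> play_rows([
  {"claw": 0.6, "delta_pos": [0, 0.82, 0.11], "twist": 0},
  {"claw": 0.6, "delta_pos": [0, 1.63, 0.3], "twist": 0},
  {"claw": 0.6, "delta_pos": [0, 2.42, 0.55], "twist": 0},
  {"claw": 0.6, "delta_pos": [0, 3.18, 0.88], "twist": 0},
  {"claw": 0.6, "delta_pos": [0, 3.91, 1.26], "twist": 0},
  {"claw": 0.6, "delta_pos": [0, 4.61, 1.71], "twist": 0},
  {"claw": 0.6, "delta_pos": [0, 5.26, 2.22], "twist": 0},
  {"claw": 0.6, "delta_pos": [0, 5.87, 2.79], "twist": 0},
  {"claw": 0.6, "delta_pos": [0, 6.43, 3.4], "twist": 0},
  {"claw": 0.6, "delta_pos": [0, 6.93, 4.06], "twist": 0},
  {"claw": 0.6, "delta_pos": [0, 7.37, 4.77], "twist": 0},
  {"claw": 0.6, "delta_pos": [0, 7.64, 5.29], "twist": 0},
])

```text
clock: 10.5
tcp_pos: [0.6395, 0.0371, 0.1544]
orientation: [0.0, 0.751, 0.66, -0.0]
wrist_force: [-3.1, -4.0, 3.0]
finger_gap: 0.011
```

>>> play_rows([
  {"claw": 0.6, "delta_pos": [0, 0, 0], "twist": 0},
  {"claw": 0.6, "delta_pos": [0, 0, 0], "twist": 0},
  {"claw": 0.6, "delta_pos": [0, 0, 0], "twist": 0},
  {"claw": 0.6, "delta_pos": [0, 0, 0], "twist": 0},
  {"claw": 0.6, "delta_pos": [0, 0, 0], "twist": 0},
  {"claw": 0.6, "delta_pos": [0, 0, 0], "twist": 0},
  {"claw": 0.6, "delta_pos": [0, 0, 0], "twist": 0},
  {"claw": 0.6, "delta_pos": [0, 0, 0], "twist": 0},
])

```text
clock: 11.5
tcp_pos: [0.6392, 0.0371, 0.1548]
orientation: [0.0, 0.751, 0.66, -0.0]
wrist_force: [-0.6, -5.1, -0.9]
finger_gap: 0.0108
```

```bash
python3 - <<'E'
from h import *
go([.64,.05,.15]);both('e')
E
```

```text
t 11.5 tcp [0.6392 0.0371 0.1548] yawx 82.6 gap 0.0108 F [-0.6 -5.1 -0.9] j [-0.07  0.47  0.09  1.19 -0.    1.63]
shift cm [ 1.29 -0.09  0.48]
```

View pics/e.png

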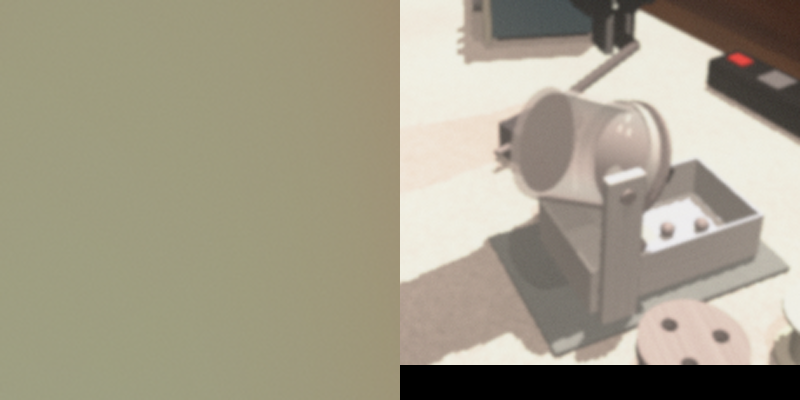

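Two balls are visible in the tray at crop (667,228) and (702,224), and a third is possibly behind the post at (643,245). Release, lift, clear the view.

>>> play_rows([
  {"claw": 3, "delta_pos": [0, 0, 0], "twist": 0},
  {"claw": 4, "delta_pos": [0, 0, 0], "twist": 0},
  {"claw": 4, "delta_pos": [0, 0, 0], "twist": 0},
  {"claw": 4, "delta_pos": [0, 0, -5], "twist": 0},
  {"claw": 4, "delta_pos": [0, 0, -11], "twist": 0},
  {"claw": 4, "delta_pos": [6, 0, -11], "twist": 0},
  {"claw": 4, "delta_pos": [12, -5, -11], "twist": 0},
  {"claw": 4, "delta_pos": [18, -10, -11], "twist": 0},
  {"claw": 4, "delta_pos": [24, -15, -11], "twist": 0},
  {"claw": 4, "delta_pos": [30, -15, -11], "twist": 0},
  {"claw": 4, "delta_pos": [30, -15, -11], "twist": 0},
])

```text
clock: 12.98
tcp_pos: [0.5273, 0.3573, 0.2652]
orientation: [-0.0, 0.75, 0.661, 0.0]
wrist_force: [0.9, -0.4, 0.3]
finger_gap: 0.0399
```

```bash
python3 - <<'E'
from h import *
go([.64,.05,.15]);both('f',t=(340,110,120,120),s=(300,180,180,160))
for c in('top','side'):
  for q in('ball0_center','ball1_center','ball2_center'):
    for r in spotter.spot_in(c,q)[:4]:
        e=r['extent'];print(c,q,np.round(e),round(r['conf'],2),np.round(ray(c,[(e[0]+e[2])/2,(e[1]+e[3])/2],.016),3))
E
```

```text
t 12.97 tcp [0.5273 0.3573 0.2652] yawx 82.8 gap 0.0399 F [ 0.9 -0.4  0.3] j [0.47 0.43 0.31 1.44 0.   2.17]
shift cm [-29.08  15.05  11.5 ]
top ball0_center [387. 149. 398. 158.] 0.41 [ 0.657 -0.079  0.016]
top ball2_center [310. 128. 433. 255.] 0.19 [ 0.59  -0.043  0.016]
side ball0_center [375. 208. 397. 272.] 0.47 [0.694 0.027 0.016]
side ball2_center [386. 277. 397. 287.] 0.57 [ 0.626 -0.069  0.016]
```

View pics/f.png

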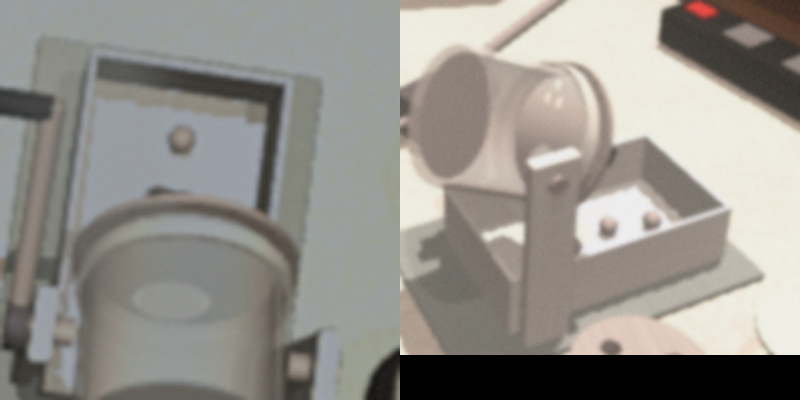

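Two balls are certain. A bit of something shows at the post's edge at crop (578,246). I'll zoom in on that and compare with the pre-pour image.

```bash
python3 - <<'E'
from h import *
print(ray('side',(380.5,290.5),.016))
a=cv2.imread('pics/f_side.png');b=cv2.imread('pics/c_side.png');t=cv2.imread('pics/f_top.png')
z=lambda im,x,y:cv2.resize(im[y:y+64,x:x+64],(390,390),interpolation=cv2.INTER_CUBIC)
cv2.imwrite('pics/g.png',np.hstack([z(a,350,245),z(b,350,245)]))
E
```

```text
[ 0.59800839 -0.07566114  0.016     ]
```

View pics/g.png

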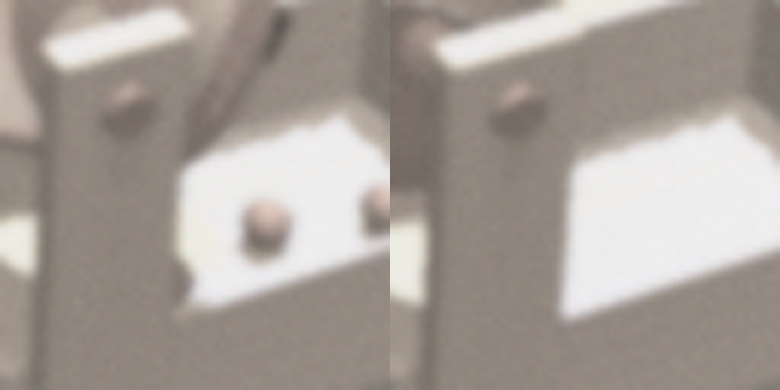

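The shape at the post edge is ball-sized and was not there before the pour, but most of it is hidden. There is plenty of time, so I turn the jar back with the handle to see into the tray and jar.

>>> play_rows([
  {"claw": 4, "delta_pos": [-6, 0, 0], "twist": 0},
  {"claw": 4, "delta_pos": [-12, 5, 0], "twist": 0},
  {"claw": 4, "delta_pos": [-18, 10, 0], "twist": 0},
  {"claw": 4, "delta_pos": [-24, 15, 0], "twist": 0},
  {"claw": 4, "delta_pos": [-30, 15, 0], "twist": 0},
  {"claw": 4, "delta_pos": [-30, 15, 0], "twist": 0},
  {"claw": 4, "delta_pos": [-30, 15, 6], "twist": 0},
  {"claw": 4, "delta_pos": [-30, 15, 11], "twist": 0},
  {"claw": 4, "delta_pos": [-30, 15, 11], "twist": 0},
  {"claw": 0.6, "delta_pos": [-30, 15, 11], "twist": 0},
  {"claw": 0.6, "delta_pos": [-30, 15, 11], "twist": 0},
  {"claw": 0.6, "delta_pos": [-30, 15, 11], "twist": 0},
], force=25)

```text
clock: 14.88
tcp_pos: [0.6399, 0.0372, 0.1572]
orientation: [0.001, 0.751, 0.66, 0.001]
wrist_force: [-1.7, -1.7, 1.5]
finger_gap: 0.0106
```

>>> play_rows([
  {"claw": 0.6, "delta_pos": [0, 0, 0], "twist": 0},
  {"claw": 0.6, "delta_pos": [0, 0, 0], "twist": 0},
])

```text
clock: 15.12
tcp_pos: [0.6403, 0.0372, 0.1562]
orientation: [0.001, 0.751, 0.66, 0.001]
wrist_force: [1.1, -2.6, 3.9]
finger_gap: 0.0111
```

>>> play_rows([
  {"claw": 0.6, "delta_pos": [0, -0.27, -0.52], "twist": 0},
  {"claw": 0.6, "delta_pos": [0, -0.71, -1.23], "twist": 0},
  {"claw": 0.6, "delta_pos": [0, -1.21, -1.89], "twist": 0},
  {"claw": 0.6, "delta_pos": [0, -1.77, -2.5], "twist": 0},
  {"claw": 0.6, "delta_pos": [0, -2.38, -3.07], "twist": 0},
  {"claw": 0.6, "delta_pos": [0, -3.03, -3.58], "twist": 0},
  {"claw": 0.6, "delta_pos": [0, -3.73, -4.03], "twist": 0},
  {"claw": 0.6, "delta_pos": [0, -4.46, -4.41], "twist": 0},
  {"claw": 0.6, "delta_pos": [0, -5.22, -4.74], "twist": 0},
  {"claw": 0.6, "delta_pos": [0, -6.01, -4.99], "twist": 0},
  {"claw": 0.6, "delta_pos": [0, -6.82, -5.18], "twist": 0},
  {"claw": 0.6, "delta_pos": [0, -7.64, -5.29], "twist": 0},
])

```text
clock: 16.62
tcp_pos: [0.5662, 0.0472, 0.21]
orientation: [0.003, 0.751, 0.66, 0.003]
wrist_force: [5.5, -1.2, 4.7]
finger_gap: 0.0109
```

>>> play_rows([
  {"claw": 0.6, "delta_pos": [0, -0.83, -0.05], "twist": 0},
  {"claw": 0.6, "delta_pos": [0, -1.66, -0.02], "twist": 0},
  {"claw": 0.6, "delta_pos": [0, -2.48, 0.09], "twist": 0},
  {"claw": 0.6, "delta_pos": [0, -3.29, 0.26], "twist": 0},
  {"claw": 0.6, "delta_pos": [0, -4.08, 0.5], "twist": 0},
  {"claw": 0.6, "delta_pos": [0, -4.85, 0.82], "twist": 0},
  {"claw": 0.6, "delta_pos": [0, -5.59, 1.19], "twist": 0},
  {"claw": 0.6, "delta_pos": [0, -6.29, 1.63], "twist": 0},
  {"claw": 0.6, "delta_pos": [0, -6.95, 2.13], "twist": 0},
  {"claw": 0.6, "delta_pos": [0, -7.57, 2.69], "twist": 0},
  {"claw": 0.6, "delta_pos": [0, -8.13, 3.3], "twist": 0},
  {"claw": 0.6, "delta_pos": [0, -8.13, 3.3], "twist": 0},
])

```text
clock: 18.12
tcp_pos: [0.4816, 0.058, 0.1736]
orientation: [-0.001, 0.751, 0.66, -0.0]
wrist_force: [4.5, 2.5, -3.1]
finger_gap: 0.0109
```

>>> play_rows([
  {"claw": 3, "delta_pos": [0, 0, 0], "twist": 0},
  {"claw": 4, "delta_pos": [0, 0, 0], "twist": 0},
  {"claw": 4, "delta_pos": [0, 0, 0], "twist": 0},
  {"claw": 4, "delta_pos": [0, 0, -5], "twist": 0},
  {"claw": 4, "delta_pos": [0, 0, -9], "twist": 0},
  {"claw": 4, "delta_pos": [6, 0, -9], "twist": 0},
  {"claw": 4, "delta_pos": [12, 0, -9], "twist": 0},
  {"claw": 4, "delta_pos": [18, 0, -9], "twist": 0},
  {"claw": 4, "delta_pos": [24, 0, -9], "twist": 0},
  {"claw": 4, "delta_pos": [30, 0, -9], "twist": 0},
  {"claw": 4, "delta_pos": [30, 0, -9], "twist": 0},
])

```text
clock: 19.5
tcp_pos: [0.5204, 0.3588, 0.2628]
orientation: [-0.0, 0.749, 0.662, -0.001]
wrist_force: [-0.7, 0.5, -1.2]
finger_gap: 0.0404
```

```bash
python3 - <<'E'
from h import *
go([.64,.05,.15]);both('k',t=(340,110,120,120),s=(300,180,180,160))
for c in('top','side'):
  for q in('ball0_center',):
    for r in spotter.spot_in(c,q)[:5]:
        e=r['extent'];print(c,q,np.round(e),round(r['conf'],2),np.round(ray(c,[(e[0]+e[2])/2,(e[1]+e[3])/2],.016),3))
E
```

```text
t 19.5 tcp [0.5204 0.3588 0.2628] yawx 82.9 gap 0.0404 F [-0.7  0.5 -1.2] j [0.48 0.43 0.29 1.43 0.   2.17]
shift cm [-29.16  15.7   11.28]
side ball0_center [410. 273. 422. 285.] 0.62 [ 0.664 -0.085  0.016]
```

View pics/k.png

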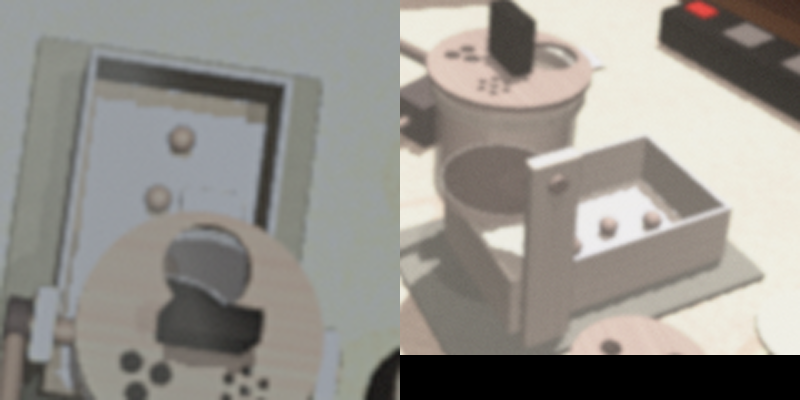

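The jar now looks empty, with a bare floor in the side view. Two balls are plain, and the third still shows at the post edge, shaded like a ball, at about (0.597, −0.075), inside the tray. The arm is clear, so I hand in.

```bash
python3 -c "
from workcell import env;print(env.hand_in())"
```

```text
the job is handed in; nothing more can be done
None
```

I turned the cap about 44° clockwise, so its large hole lies over the pour lip. Then I tipped the jar with its handle to about 2.07 rad, turned it back nearly upright to check, and cleared the arm. I handed in at about 19.6 s; no verdict was reported.

- **Cap:** the side view put the hole within a few degrees of the pour direction before tipping. It still lay over the lip in the last pictures.
- **Jar:** its floor shows no balls in the last side view.
- **Balls:** two are plainly visible on the tray floor. The third is mostly hidden behind the front post. A ball-sized piece that was not there before the pour shows at about (0.597, −0.075), which is inside the tray.
- **Ball detector:** it disagreed with what I could see. In the last pictures it found only one ball, so the third ball rests on the image and the empty jar.

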